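Off-centre check of a kitchen scale with a push gauge

ROBOT

A 6-joint arm with a two-finger parallel gripper is mounted at the origin on a cart in front of the work surface, level with it; the furniture and walls round the work are solid. World frame = base frame: x ahead of the robot, y to its left, z up, the work surface at z = 0. Lengths are in mm, angles in rad, forces in N, time in s.
With the tool pointing down it reaches from about 275 to 1000 mm from the base axis. Payload 8.4 kg.
Tool frame: the origin (TCP) lies between the finger pads; the fingertips stand 22 mm ahead of it and the grasp point (between the pads) lies 3 mm ahead of it (r.nose_length is the z of the fingertips in the tool frame, in mm); z points along the fingers, y is the line along which they close (so a half turn about z gives the same grasp; the last joint's range is limited). The gripper opens to 85 mm and grips with 20 to 120 N. Pads are 22 mm wide; open, the fingers measure 114 mm over their backs; the gripper's body (76 mm by 85 mm) begins 54 mm behind the grasp point. The pads swing forward as they close: fully open they stand 13 mm farther back than shut.
Start: joints at [1.13, 0.353, 1.633, -0, 1.155, -0.002], TCP at [265.532, 565.792, 253.281] pointing down, gripper open.
Joint ranges: [-2.63, 2.63], [-0.92, 2.1], [0.06, 2.66], [-1.3, 4.44], [0, 2.69], [-3.02, 3.02]. Speed limits (rad/s): [2.22, 2.22, 2.79, 3.14, 3.14, 3.14].

INTERFACE

Orientations are given as [roll, pitch, yaw] about the fixed x, y, z axes, in that order (R = Rz(yaw) Ry(pitch) Rx(roll)).
In Python, from rig import r, imaging gives the robot as it stands (r), with the cameras (imaging).
- The arm moves only by the shell command python3 steer.py 'ROWS' [FORCE]. ROWS is rows parted by semicolons, their numbers by spaces, 1 to 5 of them, each of 7 numbers: a rotation vector rx, ry, rz in rad, then dx, dy, dz in mm, then the opening from 0.0 (shut) to 1.0 (fully open); each row shifts and turns the commanded pose from where the row before left it, along the tool's axes as they then stand; what a row does not reach is not made up. A row lasts 1/12 s, in which the tool goes at most 41.7 mm and 0.125 rad, less where a joint would pass 70% of its speed; a pose out of reach is approached as far as the arm can. The fingers move at their own pace and stop on an object; FORCE is the grip in N (left out, the last holds). Time passes only in rows, so rows that do not move let the fingers close. It prints the time, the measured TCP pose, the force, the opening and the grip force at its end.
- r.sense(): the state, without advancing time (a new reading comes with each control period).
- imaging.grab_frame(name): name is "scene" or "top" or "wrist"; returns the picture (400x640x3 uint8, red, green, blue); there is no depth.
- imaging.camera_params(name): a dict with "fx", "fy", "cx", "cy" (pixels), "rvec" (rotation vector, rad) and "tvec" (3), from world to camera coordinates, as OpenCV has them. Camera axes: x right, y down, z forward; pixel columns grow to the right and rows downward; lengths in mm; the calibration is good to about 2 mm. A picture is of the moment at which its call begins: read the wrist's pose just before it. camera_params takes no time and is no camera call; for the wrist camera it gives the pose at the moment of the call.
- r.sign_off(): hands the job in; it is judged then, once.
The state is a dict: "clock": time; "qpos": joint angles; "qvel": joint speeds; "joint_efforts": joint torques, N m; "eef_pos": TCP position; "tcp_rot": TCP orientation; "contact_force": force on the tool from outside, world axes, zero at the start; "wrist_torque": the same for the moment, N m; "opening": opening from 0.0 (shut) to 1.0 (fully open); "grasp_force": force on a finger pad.
Only numpy, scipy, OpenCV 4.12 (cv2) and the standard library are available. Lean on these libraries where they do the work, as an engineer would, in place of code of your own. Each camera call takes 0.05 s, during which the arm holds its last target. There are 200 camera calls.

TASK

Check the kitchen scale off-centre: take the push gauge out of its sloping holder and, holding it upright, press its tip inside the ring in the middle of the steel platform with a light push of about 4 N (never more than 10 N) for about a second. Then lift the tip clear of the platform and press in the same way inside the ring near the end of the platform; finish there, still gripping the gauge upright and keeping up the 4 N push. Leave the mug, the tin and the jar where they are.

Things in the scene. Friction and masses are not known exactly. Their poses are not given: they have to be found in the camera images.
- gauge: loose push gauge, 0.13 to 0.21 kg. Origin: middle of its collar's underside; z along the tool, tip to grip. Collar 36 mm across, 5 mm thick; above it a black square grip 26 x 26 mm, z = 5 to 85 mm, faces square to x and y (3 mm button on top). Starts with the collar resting on the holder's block, grip leaning 20 degrees towards the holder's -x (towards the robot), y level.
- gauge_tip (a point): lowest point of the sprung plunger's ball tip (10 mm across, on an 8 mm rod); on the gauge's axis, 65 mm below its origin when the plunger is free. A steel barrel 18 mm across surrounds the rod from the collar down to 35 mm below it
- gauge_plunger (a joint): how far the plunger is pushed into the gauge, 0 (free) to 0.012 m (bottomed, rigid from there). The spring pushes back with 450 N per m plus 0.45 N: about 4 N at 0.008 m and 5.9 N when bottomed
- scale: low digital kitchen scale, white with a steel platform, immovable. Base 80 mm (x) by 150 mm (y) by 20 mm; origin under its centre, z up. Steel platform 76 x 104 mm, centred 18 mm to +y of the origin, its flat rigid top 26 mm above the worktop; dark display and small button at the -y end
- middle_ring (a point): centre, on the platform's top face, of the black ring (21 mm across, thin line) in the middle of the platform; scale frame (0, 18, 26) mm
- end_ring (a point): centre, on the platform's top face, of the same black ring near the platform's +y end, the end away from the display; scale frame (0, 52, 26) mm
- holder: immovable sloping holder: base plate 85 x 75 x 8 mm, two upright cheeks and a tilted grey block 46 x 46 x 30 mm with a 22 mm through bore, whose mouth is 90 mm straight above the origin (underside of the plate). The bore is tilted 20 degrees, its upper end towards the holder's -x
- mug: teal and white tea mug, 87 x 117 x 91 mm, bystander; origin under its middle
- fish_tin: round low food tin, 86 mm across, 40 mm high, bystander; origin under its middle
- jam_jar: jam jar with a white lid, 75 mm across, 112 mm high, bystander; origin under its middle

How it is judged:
By the outcome, as a careful person would: the job done as asked, in the order asked, and still so for the second after the job is handed in, while the arm keeps its last pose, push and grip.
It also fails if it takes over 54 s, if anything falls off the work surface, if the arm or the gripper's body presses on something with over 40 N, if the wrist force passes 120 N, or if a joint passes its speed limit or range.

## Working session

There is one attempt and no reset: what is moved stays moved. The work goes in short steps, Python scripts to look and compute and a shell command to move; the robot and the scene stay as the last step left them, time stands still between calls to the robot, and variables do not carry over. Pictures are saved under pics/ and viewed, at most 10 in all, crops included, and the job is handed in when it is done.

```bash
ls; mkdir -p pics; cat > h.py <<'E'
import numpy as np,cv2
from rig import r, imaging
from scipy.spatial.transform import Rotation as R
def snap(n,f):
    p=imaging.camera_params(n); im=imaging.grab_frame(n); cv2.imwrite('pics/'+f,im[:,:,::-1]); np.save('pics/'+f+'.npy',p,allow_pickle=True); return im,p
def ray(p,uv):
    Rm=cv2.Rodrigues(np.array(p['rvec'],float))[0]; t=np.array(p['tvec'],float).ravel()
    d=Rm.T@np.array([(uv[0]-p['cx'])/p['fx'],(uv[1]-p['cy'])/p['fy'],1]); return -Rm.T@t,d/np.linalg.norm(d)
def onz(p,uv,z):
    c,d=ray(p,uv); return c+d*(z-c[2])/d[2]
def tri(obs):
    A=0;b=0
    for p,uv in obs:
        c,d=ray(p,uv);M=np.eye(3)-np.outer(d,d);A=A+M;b=b+M@c
    return np.linalg.solve(A,b)
def proj(p,X):
    return cv2.projectPoints(np.array(X,float).reshape(-1,1,3),np.array(p['rvec'],float),np.array(p['tvec'],float),np.array([[p['fx'],0,p['cx']],[0,p['fy'],p['cy']],[0,0,1.]]),None)[0].reshape(-1,2)
def load(f): return np.load('pics/'+f+'.npy',allow_pickle=True).item()
E
python3 - <<'E'
from h import *
for n in ['scene','top']: 
    im,p=snap(n,n+'1.png'); print(n,p)
print(r.sense())
E
```

```text
pics
rig.py
steer.py
scene {'fx': 410.5597119087876, 'fy': 410.5597119087876, 'cx': 322.02793354518155, 'cy': 195.7964523330748, 'rvec': array([ 0.70854286, -2.36115183,  1.43659838]), 'tvec': array([ 505.58143959,  239.33003138, 1150.54062479])}
top {'fx': 394.7578149658114, 'fy': 394.7578149658114, 'cx': 313.0607452201451, 'cy': 204.4816559128083, 'rvec': array([ 2.18548293, -2.18198034,  0.063512  ]), 'tvec': array([ -16.8700884 ,  642.66509356, 1499.59748811])}
{'clock': 0.1, 'qpos': array([ 1.12960180e+00,  3.53567308e-01,  1.63408143e+00, -1.69713387e-05,
        1.15519420e+00, -2.40306578e-03]), 'qvel': array([ 0.00041458, -0.00109227, -0.00269267,  0.00098972, -0.00011046,
       -0.00036823]), 'joint_efforts': array([ 2.34027075e-04, -6.06365490e+01, -3.42814744e+01, -1.72515734e-04,
        4.12837762e-03,  1.66286731e-05]), 'eef_pos': array([265.35967636, 565.4172967 , 252.63469736]), 'tcp_rot': array([-3.14034233e+00,  1.25134806e-05,  2.70280806e+00]), 'contact_force': array([-0.02481199,  0.96057465,  0.26568898]), 'wrist_torque': array([-0.00054549, -0.03187312, -0.00263567]), 'grasp_force': 0.0, 'opening': 0.9995677482838173}
```

View pics/scene1.png

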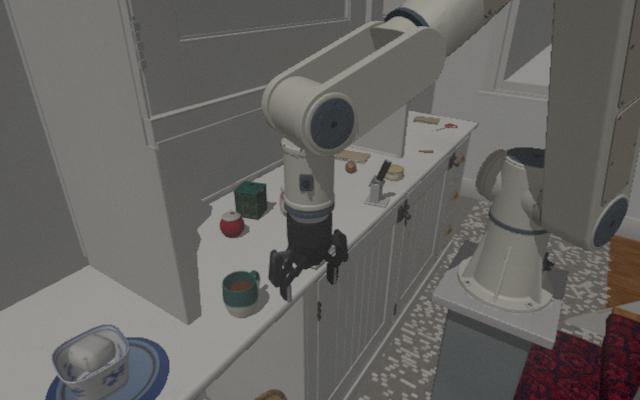

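View pics/top1.png

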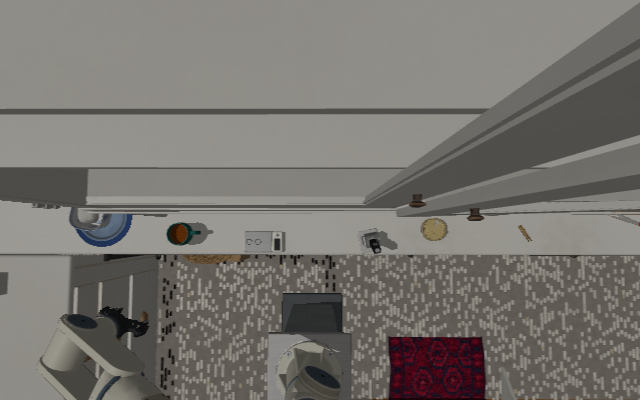

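The scene picture shows the holder at about (378,190) with the gauge leaning out of it, the tin at (393,172) and the mug at (240,292). The top picture shows the scale at (265,242) with its rings on the left, which is the +y side. In that view the holder is at (371,241), the gauge grip at (375,243), the tin at (434,230) and the mug at (180,233).

```bash
python3 - <<'E'
from h import *
s,t=load('scene1.png'),load('top1.png')
for n,uv,z in [('scale ctr',(265,242),20),('scale-y end',(285,242),20),('holder',(371,241),50),('tin',(434,230),40),('mug',(180,233),90),('front edge',(300,254),0),('back',(300,212),0)]: print(n,onz(t,uv,z).round())
print(tri([(s,(381,171)),(t,(376,247))]).round(), tri([(s,(290,200)),(t,(260,215))]))
print(imaging.camera_params('wrist'))
a=cv2.imread('pics/top1.png');b=cv2.imread('pics/scene1.png')
k=cv2.resize(a[205:270,225:465],None,fx=3.3,fy=3.3,interpolation=3); l=cv2.resize(b[140:230,300:440],None,fx=3.3,fy=3.3,interpolation=3)
c=np.zeros((k.shape[0]+l.shape[0],800,3),np.uint8);c[:k.shape[0],:k.shape[1]]=k[:,:800];c[k.shape[0]:,:l.shape[1]]=l
cv2.imwrite('pics/c1.png',c)
E
```

```text
scale ctr [498. 168.  20.]
scale-y end [498.  91.  20.]
holder [ 504. -234.   50.]
tin [ 545. -473.   40.]
mug [533. 472.  90.]
front edge [452.  35.   0.]
back [615.  35.   0.]
[ 492. -237.  127.] [601.27893087 172.73699236 153.65965137]
{'fx': 321.058916897056, 'fy': 321.058916897056, 'cx': 314.1116033545002, 'cy': 202.1147445391198, 'rvec': array([-2.43895559, -1.54825243, -0.22325542]), 'tvec': array([-623.53477767,  -36.7314141 ,  379.6484758 ])}
```

View pics/c1.png

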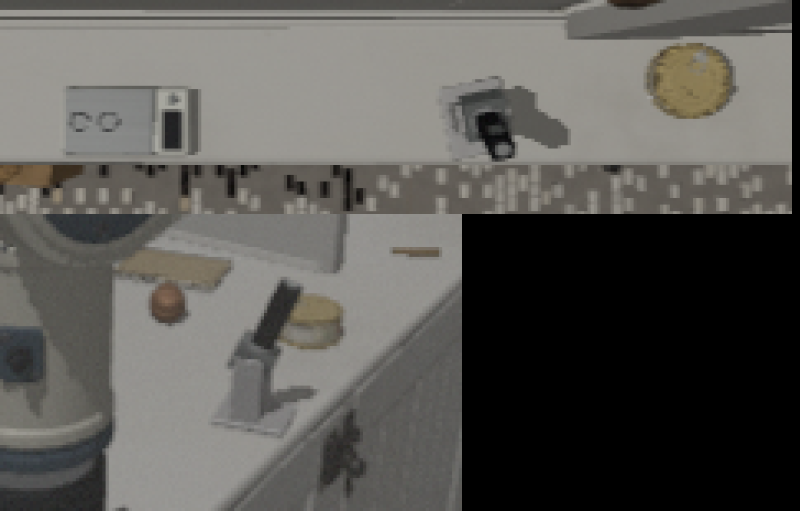

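```bash
cat >> h.py <<'E'
def tool():
    s=r.sense(); return np.array(s['eef_pos']),R.from_euler('xyz',s['tcp_rot']).as_matrix(),s
E
python3 - <<'E'
from h import *
P,T,s=tool(); p=imaging.camera_params('wrist'); c,d=ray(p,(p['cx'],p['cy']))
print(T.round(3)); print('cam in tool',T.T@(c-P),'dir',T.T@d)
E
python3 steer.py '0 0 -0.11 0 0 -10 1; 0 0 -0.11 0 0 -10 1; 0 0 -0.11 0 0 -10 1; 0 0 -0.11 0 0 -10 1; 0 0 0 -30 -28 0 1'
python3 steer.py '0 0 0 -18 -37 0 1; 0 0 0 -18 -37 0 1; 0 0 0 -18 -37 0 1; 0 0 0 -18 -37 0 1; 0 0 0 -18 -37 0 1' >/dev/null;  python3 steer.py '0 0 0 -18 -37 0 1; 0 0 0 -18 -37 0 1; 0 0 0 -18 -37 0 1; 0 0 0 -18 -37 0 1; 0 0 0 -18 -37 0 1'; python3 steer.py '0 0 0 0 0 0 1; 0 0 0 0 0 0 1'
python3 - <<'E'
from h import *
snap('wrist','w1.png')
E
python3 steer.py '0 0 0 0 -40 0 1; 0 0 0 0 -40 0 1; 0 0 0 0 0 0 1; 0 0 0 0 0 0 1'
python3 - <<'E'
from h import *
snap('wrist','w2.png')
E
python3 steer.py '0 0 0 0 -41 0 1; 0 0 0 0 -41 0 1; 0 0 0 0 -41 0 1; 0 0 0 0 -41 0 1; 0 0 0 0 -41 0 1' >/dev/null
python3 steer.py '0 0 0 10 -40 0 1; 0 0 0 10 -40 0 1; 0 0 0 10 -10 0 1; 0 0 0 0 0 0 1; 0 0 0 0 0 0 1'
python3 - <<'E'
from h import *
snap('wrist','w3.png')
E
python3 steer.py '0 0 0 0 -35 0 1; 0 0 0 0 -35 0 1; 0 0 0 0 0 0 1; 0 0 0 0 0 0 1'
python3 - <<'E'
from h import *
snap('wrist','w4.png')
i=[cv2.imread(f'pics/w{k}.png') for k in (1,2,3,4)]
c=np.vstack([np.hstack(i[:2]),np.hstack(i[2:])]);cv2.imwrite('pics/c2.png',cv2.resize(c,(800,500),interpolation=cv2.INTER_AREA))
E
```

```text
clock: 1.35
eef_pos: [476.3, 166.0, 293.2]
tcp_rot: [-3.142, -0.0, -3.14]
contact_force: [0.6, -0.2, 0.7]
opening: 1.001
grasp_force: 0.0
clock: 1.52
eef_pos: [476.6, 166.1, 293.0]
tcp_rot: [-3.141, -0.001, 3.139]
contact_force: [-0.8, -0.1, 0.3]
opening: 1.001
grasp_force: 0.0
clock: 1.9
eef_pos: [475.6, 88.0, 293.2]
tcp_rot: [3.141, -0.0, 3.142]
contact_force: [0.6, 0.0, 0.2]
opening: 1.001
grasp_force: 0.0
clock: 2.78
eef_pos: [447.0, -205.9, 293.2]
tcp_rot: [3.141, 0.0, -3.14]
contact_force: [-0.7, 0.3, 0.2]
opening: 1.0
grasp_force: 0.0
clock: 3.17
eef_pos: [447.7, -276.3, 293.1]
tcp_rot: [3.141, 0.0, -3.14]
contact_force: [-0.5, 1.5, 0.5]
opening: 0.998
grasp_force: 0.0
```

View pics/c2.png

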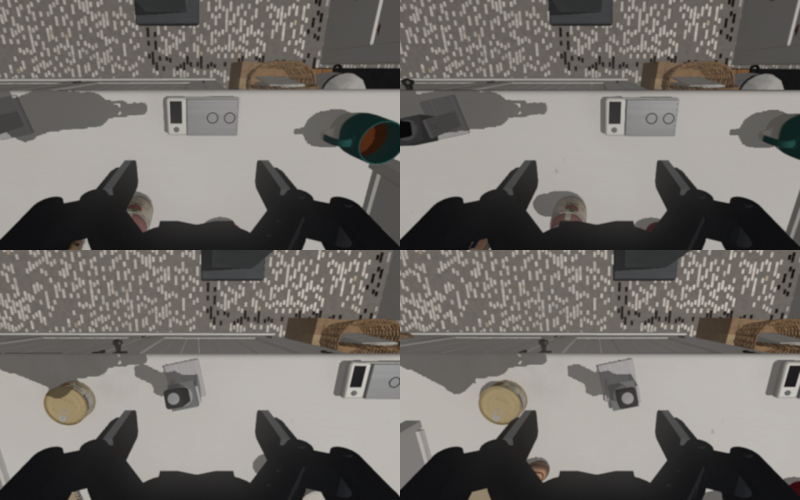

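The four wrist views show the scale with both rings (first view about (203,116), half-size pixels) and the gauge in its holder (third view about (178,398), fourth about (625,397)). The jar is at about x≈600, y≈130–170, behind the scale. Next I'll take zoomed crops for exact pixels.

```bash
python3 - <<'E'
from h import *
i=[cv2.imread(f'pics/w{k}.png') for k in (1,2,3,4)]
# full-res crops: (x0,y0) w100,h75 *4 
o=[(250,145),(310,145),(240,165),(310,165)]
t=[cv2.resize(i[k][y:y+75,x:x+150][:, :100 if k>1 else 150],None,fx=4 if k>1 else 2.666,fy=4 if k>1 else 2.666,interpolation=3) for k,(x,y) in enumerate(o)]
t=[cv2.copyMakeBorder(a,0,300-a.shape[0],0,400-a.shape[1],cv2.BORDER_CONSTANT) for a in t]
cv2.imwrite('pics/c3.png',np.vstack([np.hstack(t[:2]),np.hstack(t[2:])]))
E
```

```text
(no output)
```

View pics/c3.png

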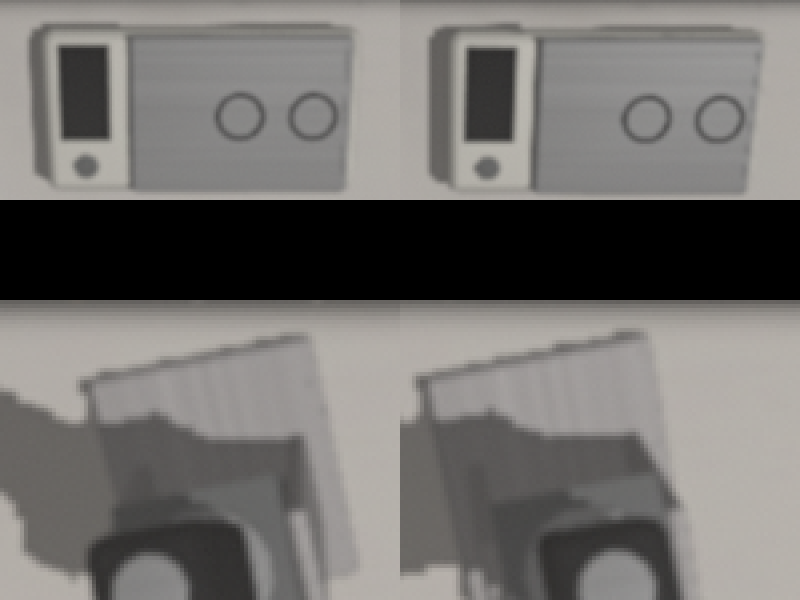

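Top row: the rings are at full-resolution (340,188.5) and (367.4,188.7) in w1, and (402.3,189.4) and (430,189.6) in w2. Bottom row: the holder plate corners and the gauge's button are visible, but the crop cuts the grip off.

```bash
python3 - <<'E'
from h import *
i=[cv2.imread(f'pics/w{k}.png') for k in (3,4)]
t=[cv2.resize(a[y:y+100,x:x+100],None,fx=4,fy=4,interpolation=3) for a,(x,y) in zip(i,[(240,165),(310,165)])]
cv2.imwrite('pics/c4.png',np.hstack(t))
w=[None]+[load(f'w{k}.png') for k in (1,2,3,4)]
m=tri([(w[1],(340,188.5)),(w[2],(402.25,189.4))]);e=tri([(w[1],(367.4,188.7)),(w[2],(430,189.6))])
print('mid',m,'end',e,'dist',np.linalg.norm(m-e))
for k,uv in [(1,(340,188.5)),(2,(402.25,189.4)),(1,(367.4,188.7)),(2,(430,189.6))]: print(onz(w[k],uv,26))
for k,uv in [(3,(261.25,185.5)),(3,(316.75,173.75)),(3,(329,233)),(4,(315,185)),(4,(371,173))]: print('plate',onz(w[k],uv,8))
E
```

```text
mid [501.99180321 197.4988243   24.6686993 ] end [501.70700383 231.31314839  27.13976979] dist 33.90568999137053
[501.50547569 197.38938236  26.        ]
[501.8058636  197.13019978  26.        ]
[501.89518574 231.50379781  26.        ]
[502.09653032 231.74450508  26.        ]
plate [ 472.53278302 -275.09128038    8.        ]
plate [ 457.01063762 -203.02057521    8.        ]
plate [ 538.80822587 -186.17642844    8.        ]
plate [ 472.56926166 -275.81891618    8.        ]
plate [ 456.69321791 -203.89997368    8.        ]
```

View pics/c4.png

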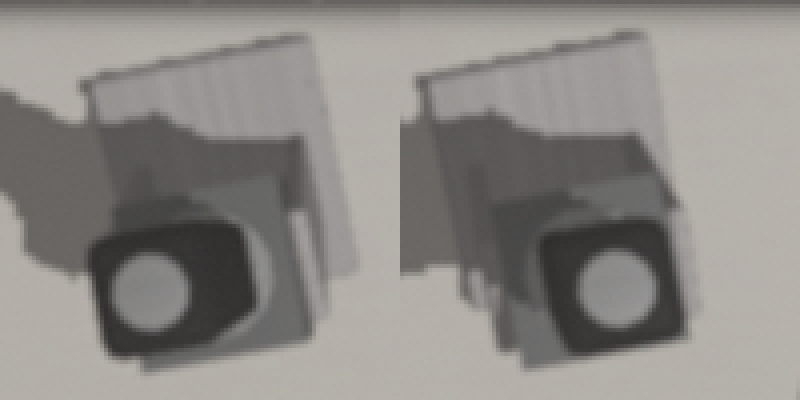

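The crops show the button's centre at (277.8,238) in w3 and (364.3,236.8) in w4, with the grip aligned to the plate.

```bash
cat > plan.py <<'E'
from h import *
yaw=0.211; axis=np.array([-np.sin(.349)*np.cos(yaw),-np.sin(.349)*np.sin(yaw),np.cos(.349)])
E
python3 - <<'E'
from plan import *
w=[None]+[load(f'w{k}.png') for k in (1,2,3,4)]
B=tri([(w[3],(277.75,238)),(w[4],(364.25,236.75))]);pred=np.array([506.3,-230.5,90])+88*axis
print('button',B,'pred',pred,proj(w[3],pred),proj(w[4],pred))
P,T,s=tool()
z=-axis; y=np.array([-np.sin(yaw),np.cos(yaw),0]); x=np.cross(y,z); Tt=np.array([x,y,z]).T
print('rotvec tool',R.from_matrix(T.T@Tt).as_rotvec(), P)
for O in (B-88*axis,pred-88*axis):
  g=O+48*axis           # grasp point
  print('TCP grasp',g-3*z,'pre',g-(3+85)*z)
E
```

```text
button [ 476.86064692 -236.15616006  171.37938375] pred [ 476.87506148 -236.8024716   172.6949324 ] [[276.77846315 238.40336893]] [[363.70304378 237.64410315]]
rotvec tool [-0.03549244 -0.34782574 -0.2068489 ] [ 447.40230247 -275.56028498  293.02730904]
TCP grasp [ 489.23249608 -233.50625723  136.60992353] pre [ 460.81068046 -239.59387184  216.48571051]
TCP grasp [ 489.24691063 -234.15256877  137.92547219] pre [ 460.82509501 -240.24018338  217.80125916]
```

```bash
python3 steer.py '-0.0089 -0.087 -0.0517 0 0 0 1; -0.0089 -0.087 -0.0517 0 0 0 1; -0.0089 -0.087 -0.0517 0 0 0 1; -0.0089 -0.087 -0.0517 0 0 0 1; 0 0 0 0 0 0 1'; cat >> plan.py <<'E'
z=-axis; y=np.array([-np.sin(yaw),np.cos(yaw),0]); x=np.cross(y,z); Tt=np.array([x,y,z]).T
G=np.array([489.2,-233.8,137.2])
def togo(target,Tt=None):
    P,T,s=tool()
    print('pos',P.round(1),'delta tool',(T.T@(target-P)).round(1), 'rot',None if Tt is None else R.from_matrix(T.T@Tt).as_rotvec().round(4),'F',s['contact_force'].round(1),'open',s['opening'])
E
python3 -c "
from plan import *
togo(G-85*z,Tt);togo(G,Tt)"
```

```text
clock: 3.63
eef_pos: [445.5, -274.7, 292.7]
tcp_rot: [-3.141, 0.352, -2.927]
contact_force: [-0.4, 0.0, -0.3]
opening: 1.004
grasp_force: 0.0
pos [ 445.5 -274.7  292.7] delta tool [ 5.1 30.8 78.6] rot [0.0011 0.0035 0.0037] F [-0.4  0.  -0.3] open 1.0044713048474807
pos [ 445.5 -274.7  292.7] delta tool [  5.4  30.7 163.6] rot [0.0011 0.0035 0.0037] F [-0.4  0.  -0.3] open 1.0044713048474807
```

```bash
python3 steer.py '0.001 0.003 0.004 2.5 15 25 1; 0 0 0 2.8 15.7 25 1; 0 0 0 0 0 28 1; 0 0 0 0 0 0 1; 0 0 0 0 0 0 1'; python3 -c "
from plan import *
togo(G,Tt)"
```

```text
clock: 4.05
eef_pos: [461.6, -240.8, 217.4]
tcp_rot: [3.139, 0.343, -2.935]
contact_force: [1.3, -0.1, 0.3]
opening: 1.005
grasp_force: 0.0
pos [ 461.6 -240.8  217.4] delta tool [ 0.3  0.9 85.1] rot [ 0.001  -0.0056 -0.0046] F [ 1.3 -0.1  0.3] open 1.0052591167540756
```

```bash
python3 steer.py '0 -0.003 -0.003 0.2 0.6 28 1; 0 0 0 0 0 28 1; 0 0 0 0 0 29 1; 0 0 0 0 0 0 1; 0 0 0 0 0 0 1' 40; python3 -c "
from plan import *
togo(G,Tt)"
```

```text
clock: 4.47
eef_pos: [489.9, -235.7, 138.6]
tcp_rot: [3.141, 0.348, -2.932]
contact_force: [-0.0, 0.4, 1.2]
opening: 0.997
grasp_force: 0.0
pos [ 489.9 -235.7  138.6] delta tool [0.7 2.  1.2] rot [-0.0005 -0.0008 -0.0017] F [-0.   0.4  1.2] open 0.9972630463322789
```

```bash
python3 steer.py '0 0 0 0.5 1.5 1 0.6; 0 0 0 0 0 0 0.45; 0 0 0 0 0 0 0.35; 0 0 0 0 0 0 0.2; 0 0 0 0 0 0 0.0' 40;  python3 steer.py '0 0 0 0 0 0 0; 0 0 0 0 0 0 0; 0 0 0 0 0 0 0; 0 0 0 0 0 0 0; 0 0 0 0 0 0 0'; python3 -c "
from plan import *
togo(G,Tt);print(r.sense()['wrist_torque'])"
```

```text
clock: 4.88
eef_pos: [489.1, -235.0, 138.0]
tcp_rot: [-3.139, 0.35, -2.932]
contact_force: [0.4, 0.8, 0.9]
opening: 0.301
grasp_force: 20.6
clock: 5.3
eef_pos: [489.1, -235.1, 138.0]
tcp_rot: [-3.139, 0.35, -2.932]
contact_force: [-4.9, 0.6, 9.5]
opening: 0.298
grasp_force: 43.5
pos [ 489.1 -235.1  138. ] delta tool [-0.1  1.2  0.9] rot [-0.003   0.0011 -0.0016] F [-4.9  0.6  9.5] open 0.2977380294686868
[0.07322923 0.37984274 0.04598129]
```

```bash
python3 steer.py '0 0 0 0 0 -5 0; 0 0 0 0 0 -10 0; 0 0 0 0 0 -15 0; 0 0 0 0 0 -15 0; 0 0 0 0 0 -15 0'; python3 steer.py '0 0 0 0 0 -20 0; 0 0 0 0 0 -25 0; 0 0 0 0 0 -25 0; 0 0 0 0 0 0 0; 0 0 0 0 0 0 0'; python3 - <<'E'
from plan import *
snap('wrist','w5.png'); snap('top','t5.png'); snap('scene','s5.png')
a=cv2.imread('pics/w5.png'); b=cv2.imread('pics/s5.png')[120:220,320:440]
cv2.imwrite('pics/c5.png',np.hstack([cv2.resize(a,(400,250)),cv2.resize(b,(400,250*4//3),interpolation=3)[:250]]))
P,T,s=tool();print(P,T,s['contact_force'],s['wrist_torque'])
U=np.array([[-1,0,0],[0,1,0],[0,0,-1.]]).T
print(R.from_matrix(T.T@U).as_rotvec())
E
```

```text
clock: 5.72
eef_pos: [468.1, -238.8, 194.4]
tcp_rot: [-3.14, 0.349, -2.932]
contact_force: [0.1, -0.7, -2.2]
opening: 0.299
grasp_force: 42.0
clock: 6.13
eef_pos: [445.4, -244.3, 260.9]
tcp_rot: [-3.137, 0.351, -2.932]
contact_force: [0.8, 1.1, -2.1]
opening: 0.301
grasp_force: 42.3
[ 444.90023689 -243.2876622   258.19793307] [[-9.19647023e-01 -2.07178109e-01  3.33656388e-01]
 [-1.94840228e-01  9.78303211e-01  7.04280667e-02]
 [-3.41008269e-01 -2.40724704e-04 -9.40060265e-01]] [-0.60668177 -0.83161157 -1.49277518] [-0.08531862  0.27271997  0.04361717]
[0.03607294 0.3467454  0.20661822]
```

View pics/c5.png

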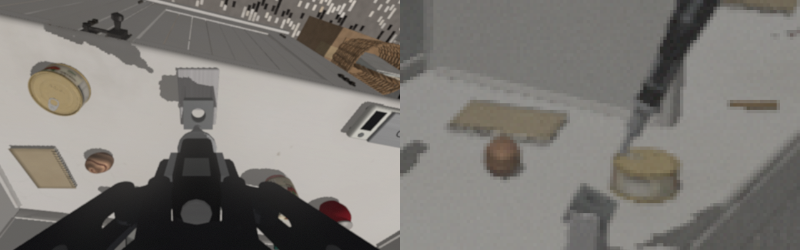

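The gauge is out of the holder and in line with the fingers. The holder's bore is empty at about (198,115) and the tin hasn't moved.

```bash
python3 steer.py '0 0.087 0 0 0 0 0; 0 0.087 0 0 0 0 0; 0 0.087 0 0 0 0 0; 0 0.087 0 0 0 0 0; 0 0 0 0 0 0 0'; python3 -c "
from plan import *
P,T,s=tool();print(T.round(4));togo(np.array([501.7,197.3,220]),R.from_euler('xyz',[np.pi,0,yaw-np.pi]).as_matrix())"
```

```text
clock: 6.7
eef_pos: [447.1, -243.2, 258.1]
tcp_rot: [-3.141, -0.004, -2.931]
contact_force: [-0.2, 0.5, -1.6]
opening: 0.298
grasp_force: 42.2
[[-9.779e-01 -2.092e-01 -3.300e-03]
 [-2.092e-01  9.779e-01 -1.600e-03]
 [ 3.500e-03 -9.000e-04 -1.000e+00]]
pos [ 447.1 -243.2  258.1] delta tool [-145.7  419.4   37.2] rot [-0.0009 -0.0035 -0.0003] F [-0.2  0.5 -1.6] open 0.2980493990489586
```

```bash
python3 steer.py '-0.001 -0.003 0 -12.1 35 2; 0' >/dev/null 2>&1; python3 steer.py '0 -0.003 0 -12.1 35 2 0; 0 0 0 -12.1 35 2 0; 0 0 0 -12.1 35 2 0; 0 0 0 -12.1 35 2 0; 0 0 0 -12.1 35 2 0' | head -2; python3 steer.py '0 0 0 -12.1 35 2 0; 0 0 0 -12.1 35 2 0; 0 0 0 -12.1 35 2 0; 0 0 0 -12.1 35 2 0; 0 0 0 -12.1 35 2 0'|head -2;  python3 steer.py '0 0 0 -12.1 35 4 0; 0 0 0 -12.1 34 4 0; 0 0 0 0 0 0 0; 0 0 0 0 0 0 0; 0 0 0 0 0 0 0'
python3 - <<'E'
from plan import *
togo(np.array([501.7,197.3,160]),R.from_euler('xyz',[np.pi,0,yaw-np.pi]).as_matrix())
for n in ['wrist','top','scene']: snap(n,n+'6.png')
P,T,s=tool()
tip=P+T@np.array([0,0,117.]);g=P+T@np.array([0,0,117-65.]);b=g-T@np.array([0,0,88.])
for n in ['wrist','top','scene']: print(n,proj(load(n+'6.png'),[tip,g,b]).round(1).tolist())
def crop(f,cx,cy,w,h,k): return cv2.resize(cv2.imread('pics/'+f)[int(cy-h/2):int(cy+h/2),int(cx-w/2):int(cx+w/2)],None,fx=k,fy=k,interpolation=3)
a=cv2.resize(cv2.imread('pics/wrist6.png'),(400,250))
u=proj(load('scene6.png'),[g])[0]; v=proj(load('top6.png'),[g])[0]; print('centres',u,v)
b=crop('scene6.png',*u,100,75,4);c=crop('top6.png',*v,100,62,4)
o=np.zeros((600,800,3),np.uint8);o[:250,:400]=a;o[:b.shape[0],400:400+b.shape[1]]=b;o[300:300+c.shape[0],:c.shape[1]]=c;cv2.imwrite('pics/c6.png',o)
E
```

```text
clock: 7.12
eef_pos: [467.6, -58.1, 247.9]
clock: 7.53
eef_pos: [490.5, 125.6, 237.9]
clock: 7.95
eef_pos: [499.9, 195.9, 230.0]
tcp_rot: [-3.141, 0.003, -2.932]
contact_force: [0.3, -0.1, -2.0]
opening: 0.297
grasp_force: 42.2
pos [499.9 195.9 230. ] delta tool [-1.9  1.1 70. ] rot [-0.0009  0.0025 -0.0013] F [ 0.3 -0.1 -2. ] open 0.2969337471713652
wrist [[313.8, 205.7], [313.7, 238.7], [313.3, 348.1]]
top [[254.2, 242.0], [251.2, 242.6], [246.7, 243.5]]
scene [[315.3, 224.4], [315.4, 204.8], [315.6, 176.6]]
centres [315.42395594 204.77802321] [251.21561752 242.60079957]
```

View pics/c6.png

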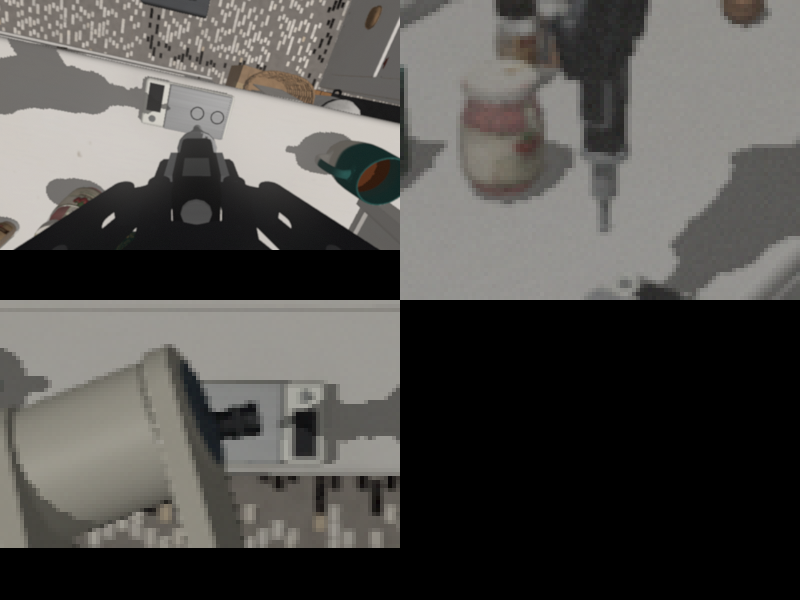

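The scene crop shows the tip at full-resolution (316.3,224.7), straight below the collar at (316.2,205.7), so the gauge is upright. In the wrist view the tip is at about (313.6,204.8), within 1 px of the prediction.

```bash
cat >> plan.py <<'E'
def favg(n=10):
    F=[];Q=[]
    for _ in range(n):
        imaging.grab_frame('wrist'); s=r.sense();F.append(s['contact_force']);Q.append(s['eef_pos'])
    print('F',np.mean(F,0).round(2),'sd',np.std(F,0).round(2),'pos',np.mean(Q,0).round(2),'t',s['clock'],'rot',s['tcp_rot'].round(4))
E
python3 steer.py '0 0 0 -1.8 1.2 25 0; 0 0 0 0 0 25 0; 0 0 0 0 0 18 0; 0 0 0 0 0 0 0; 0 0 0 0 0 0 0'|head -2; python3 - <<'E'
from plan import *
favg(12)
togo(np.array([501.7,197.3,160]),R.from_euler('xyz',[np.pi,0,yaw-np.pi]).as_matrix())
P,T,s=tool();p,_=snap('wrist','w7.png')
print(proj(load('w7.png'),[P+T@np.array([0,0,117.]),[501.7,197.3,26],[502,231.6,26]]))
cv2.imwrite('pics/c7.png',cv2.resize(cv2.imread('pics/w7.png')[140:260,240:400],None,fx=4,fy=4,interpolation=3))
E
```

```text
clock: 8.52
eef_pos: [502.1, 196.7, 162.8]
F [ 0.17  0.03 -1.63] sd [0.43 0.35 0.53] pos [503.07 197.79 164.02] t 9.1167 rot [-3.1402  0.0044 -2.9328]
pos [502.6 197.8 163.3] delta tool [ 1.  -0.3  3.3] rot [-0.0014  0.0044 -0.0022] F [-0.1  0.  -0.9] open 0.29816301974732434
[[315.01248902 204.6034828 ]
 [314.80019153 195.69179508]
 [354.65474436 204.1584797 ]]
```

View pics/c7.png

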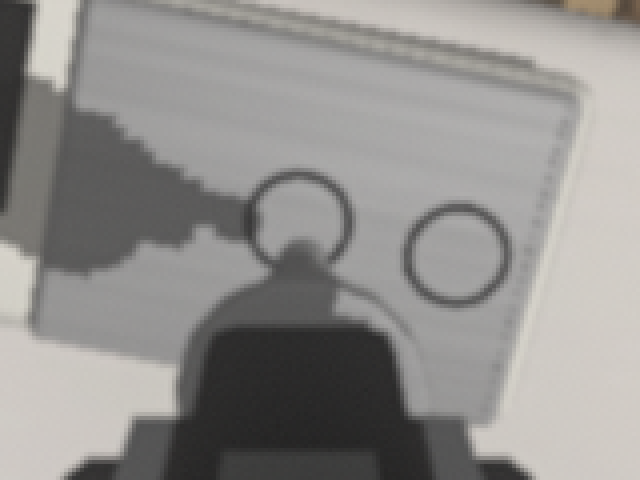

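The ring's centre is at full-resolution (314.8,195.3), matching its prediction. The tip is in line with it, so I'll go down.

```bash
python3 steer.py '0 0.003 0 1 0 8 0; 0 0 0 0 0 8 0; 0 0 0 0 0 3 0; 0 0 0 0 0 2 0; 0 0 0 0 0 0 0'|head -2; python3 -c "
from plan import *
favg(8)"; python3 steer.py '0 0 0 0 0 2 0; 0 0 0 0 0 0 0'|head -2; python3 -c "
from plan import *
favg(8)"; python3 steer.py '0 0 0 0 0 2 0; 0 0 0 0 0 0 0'|head -2; python3 -c "
from plan import *
favg(8)"
```

```text
clock: 9.58
eef_pos: [501.1, 197.4, 141.3]
F [ 0.   -0.24 -1.55] sd [0.48 0.56 0.51] pos [501.77 197.58 142.22] t 9.9833 rot [-3.1402e+00  1.6000e-03 -2.9329e+00]
clock: 10.15
eef_pos: [501.8, 197.6, 140.1]
F [ 0.11  0.04 -0.1 ] sd [0.51 0.53 0.42] pos [501.83 197.6  140.24] t 10.55 rot [-3.1402e+00  1.6000e-03 -2.9329e+00]
clock: 10.72
eef_pos: [501.7, 197.6, 138.0]
F [0.7  0.52 0.49] sd [0.48 0.44 0.34] pos [501.77 197.59 138.18] t 11.1167 rot [-3.1402e+00  1.3000e-03 -2.9329e+00]
```

```bash
python3 steer.py '0 0 0 0 0 2 0; 0 0 0 0 0 2.3 0; 0 0 0 0 0 0 0; 0 0 0 0 0 0 0'|head -2; python3 -c "
from plan import *
favg(12)"
```

```text
clock: 11.45
eef_pos: [501.8, 197.6, 133.8]
F [0.64 0.61 2.38] sd [0.42 0.3  0.42] pos [501.76 197.57 133.92] t 12.05 rot [-3.1402e+00  1.3000e-03 -2.9329e+00]
```

The push is 4.0 N. I'll finish the one-second hold, then lift and shift to the end ring.

```bash
python3 steer.py '0 0 0 0 0 0 0; 0 0 0 0 0 0 0; 0 0 0 0 0 -10 0; 0 0 0 0 0 -15 0; 0 0 0 0 0 -5 0'|head -2; python3 steer.py '0 0 0 -2.4 11.2 0 0; 0 0 0 -2.5 11 0 0; 0 0 0 -2.5 11 0 0; 0 0 0 0 0 0 0; 0 0 0 0 0 0 0'|head -2; python3 - <<'E'
from plan import *
favg(8)
togo(np.array([502,231.6,164]),R.from_euler('xyz',[np.pi,0,yaw-np.pi]).as_matrix())
P,T,s=tool();p,_=snap('wrist','w8.png')
print(proj(load('w8.png'),[P+T@np.array([0,0,117.]),[502,231.6,26]]))
cv2.imwrite('pics/c8.png',cv2.resize(cv2.imread('pics/w8.png')[140:260,240:400],None,fx=4,fy=4,interpolation=3))
E
```

```text
clock: 12.47
eef_pos: [501.6, 197.5, 165.3]
clock: 12.88
eef_pos: [501.5, 232.5, 163.1]
F [ 0.37 -0.31 -1.61] sd [0.41 0.67 0.55] pos [501.75 231.43 163.49] t 13.2833 rot [-3.1401e+00  1.1000e-03 -2.9332e+00]
pos [502.  231.3 163.8] delta tool [-0.1  0.3 -0.2] rot [-0.0015  0.0011 -0.0026] F [ 0.4  0.4 -1.4] open 0.30129192324891246
[[315.03832292 204.59663138]
 [315.55879795 197.26680599]]
```

View pics/c8.png

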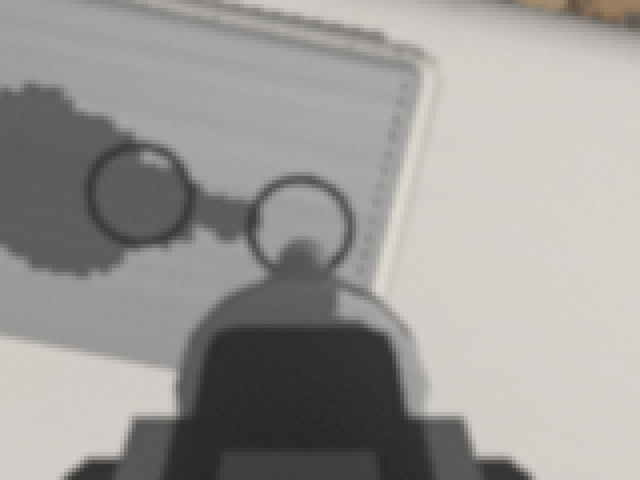

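The tip, at about (303,255) in the crop, is in line with the end ring, whose centre is at (300,227). It sits in the grip as before, so nothing has slipped. I'll press.

```bash
python3 steer.py '0 0 0 0 0 10 0; 0 0 0 0 0 8 0; 0 0 0 0 0 4 0; 0 0 0 0 0 4 0; 0 0 0 0 0 3.6 0'|head -2; python3 steer.py '0 0 0 0 0 0 0; 0 0 0 0 0 0 0; 0 0 0 0 0 0 0; 0 0 0 0 0 0 0'; python3 -c "
from plan import *
favg(12)"
```

```text
clock: 13.75
eef_pos: [501.6, 231.4, 133.5]
clock: 14.08
eef_pos: [502.0, 231.5, 134.5]
tcp_rot: [-3.14, 0.001, -2.933]
contact_force: [-1.9, -0.8, 1.0]
opening: 0.299
grasp_force: 42.7
F [-2.21 -0.76  2.25] sd [0.55 0.48 0.61] pos [502.04 231.55 134.32] t 14.6833 rot [-3.1401e+00  1.2000e-03 -2.9329e+00]
```

```bash
python3 steer.py '0 0 0 0 0 0.2 0; 0 0 0 0 0 0 0; 0 0 0 0 0 0 0; 0 0 0 0 0 0 0; 0 0 0 0 0 0 0'|head -2; python3 -c "
from plan import *
favg(6); print(r.sign_off())"
```

```text
clock: 15.1
eef_pos: [502.1, 231.5, 134.0]
F [-1.92 -0.99  2.71] sd [0.63 0.39 0.53] pos [502.03 231.55 134.01] t 15.4 rot [-3.1401e+00  1.2000e-03 -2.9329e+00]
the job is handed in; nothing more can be done
None
```

Job handed in at 15.4 s: the upright gauge pressed the middle ring at 4.0 N for about 1 s, was lifted clear, and ended holding about 4.3 N upright inside the end ring; the mug, tin and jar were never approached.

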